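# Free the viewing dish and hold it out ear first

## Robot

A 6-joint arm with a two-finger parallel gripper is mounted at the origin on the work surface. World frame = base frame: x ahead of the robot, y to its left, z up, the work surface at z = 0. Lengths are in m, angles in rad, forces in N, time in s.
With the tool pointing down it reaches from about 0.225 to 0.875 m from the base axis. Payload 3.4 kg.
Tool frame: the origin (TCP) lies at the very end of the fingers, on their centre line; the grasp point (between the pads) lies 19 mm behind it; z points along the fingers, x is the direction in which the jaws open and shut, and the axes are right-handed (so a half turn about z gives the same grasp; the last joint's range is limited). The gripper opens to 85 mm and grips with 20 to 120 N. Pads are 22 mm wide; open, the fingers measure 114 mm over their backs; the gripper's body (76 mm by 85 mm) begins 54 mm behind the grasp point. The pads swing forward as they close: fully open they stand 13 mm farther back than shut.
Start: joints at [-1.386, 0.276, 1.505, -0, 1.361, -0.121], TCP at [0.173, -0.548, 0.231] pointing down, gripper open.
Joint ranges: [-2.89, 2.89], [-0.75, 2.08], [0.22, 2.7], [-1.18, 4.32], [0.11, 2.71], [-2.7, 2.7]. Speed limits (rad/s): [2.57, 2.57, 3.14, 3.14, 3.14, 3.14].

## Interface

Orientations are given as a unit quaternion [w, x, y, z].
In Python, from rig import manip gives the robot as it stands.
- The arm moves only by the tool send_rows, never from a script. Its argument "increments" is a list of rows, each a list of 5 numbers: the opening, from 0 (shut) to 1 (fully open), then the shift along the tool's x, y, z in m, then the turn about the tool's z in rad. A call has 1 to 8 rows; each row shifts and turns the commanded pose from where the row before left it, along the tool's axes as they then stand; what a row does not reach is not made up. A row lasts 1/8 s, in which the tool goes at most 62.5 mm and 10.7 degrees, less where a joint would pass 70% of its speed; a pose out of reach is approached as far as the arm can. A call is refused whole if a number of a shift passes 0.0625 or a number of a turn 0.188, either way. A call with a gripper value outside its range is refused whole. The fingers move at their own pace and stop on an object; "squeeze" is the grip in N (left out, the last holds). Time passes only in rows, so rows that do not move let the fingers close. It gives the time, the measured TCP pose, the force and the opening at its end, in the units of the state.
- manip.get_state(): the state, without advancing time (a new reading comes with each control period).
- manip.get_image(name): name is "scene" or "top" or "wrist"; returns the picture (384x512x3 uint8, red, green, blue); there is no depth.
- manip.calibration(name): a dict with "fx", "fy", "cx", "cy" (pixels), "camera_from_world" (4x4, takes a point from world to camera coordinates). Camera axes: x right, y up, looking along -z (the intrinsics and any distortion apply to the point x, -y, -z); pixel columns grow to the right and rows downward; lengths in m; the calibration is good to about 2 mm. A picture is of the moment at which its call begins: read the wrist's pose just before it. calibration takes no time and is no camera call; for the wrist camera it gives the pose at the moment of the call.
- manip.sign_off(): hands the job in, once; it reports no verdict.
The state is a dict: "clock": time; "qpos": joint angles; "qd": joint speeds; "effort": joint torques, N m; "position": TCP position; "ee_rot": TCP orientation; "contact_force": force on the tool from outside, world axes, zero at the start; "moment": the same for the moment, N m; "width": finger opening in m.
Only numpy, scipy, OpenCV 4.12 (cv2) and the standard library are available. Lean on these libraries where they do the work, as an engineer would, in place of code of your own. Each camera call takes 0.05 s, during which the arm holds its last target.

## Task

Undo the clamp by one full anticlockwise turn of its tommy bar, leaving the dish in place meanwhile; then take the blue viewing dish by its bow, draw it out of the clamp, lift it at least 10 cm above the shelf in front of the clamp (your side of it) and turn it a quarter turn clockwise, seen from above, so that its flat ear points right along the shelf, to the collector's chair. Keep the dish level all the way so that the loose silver ball stays in its middle, touch neither the ball nor the other things on the shelf, and finish still holding the dish there, level and still, ear first for the collector to take.

Things in the scene. Friction and masses are not known exactly. Their poses are not given: they have to be found in the camera images.
- shelf: smooth beech shelf board 340 deep (x) x 900 wide (y) mm on battens, fixed. Origin under its centre on the table; its upper face is 40 mm above the origin. Its far edge (+x) carries the clamp; right along the shelf is its -y. At its left end (x +90, y +410 mm) an acrylic coin frame 85 mm wide stands in a small clip up to 131 mm above the table.
- clamp: steel C-clamp screwed to the shelf's far edge, fixed. Origin on the shelf's upper face, on the axis of its upright screw; z up, mouth open to -x (robot's side). Back at x +21 to +35 mm, arm from x -15 to +35 mm with its top 56 mm above the shelf. The dish's ear lies between its anvil (13.7 mm above the shelf) and the screw's round pad (17 mm wide).
- tommy_mid (a point): middle of the clamp's tommy bar, on the screw's axis, 77 mm above the shelf when tight (5 mm more per turn). The level bar, 8 mm thick, runs 46 mm to either side along this point's y axis, an 11 mm ball on each end; its round hub, 18 mm wide, reaches 10 mm below and 6 mm above the bar's axis. All else within 50 mm of the axis is under 56 mm above the shelf.
- tommy (a joint): turn of the tommy bar and screw, rad: 0 = tight on the ear, growing as it is turned anticlockwise seen from above (loosening), stop at 9.5. Starts between 0 and 0.3. Turns with about 0.06 N m of friction and stays where it is left. One full turn raises the pad 5 mm.
- dish: blue enamelled dish, 131 mm across, rim 18 mm high, 0.25 kg. Origin under its centre; x axis along its flat ear (24 mm wide, 4 mm thick, 14 to 18 mm up, to 136 mm from the centre). It stands on the shelf, ear in the clamp, centre 120 mm from the screw's axis. The ear's raised end (2.5 mm) locks it in until the clamp is a turn loose; then it slides out straight back along the ear's line (40 mm clears).
- dish_grip (a point): middle of the wooden grip at the top of the dish's bow, straight above the dish's centre, 80 mm above the dish's underside. The grip is a bar 10 mm wide (dish x), 56 mm long (dish y), 12 mm high, to be pinched across its 10 mm from above. Frame as the dish.
- dish_mid (a point): lowest point of the dish's hollow, on its centre line, 4.5 mm above its underside. The hollow rises 1 in 10 out to 38 mm from the centre, then 4 in 10 to the rim. Frame as the dish.
- ball: loose polished silver ball, 24 mm across, 76 g, lying in the middle of the dish. Origin at its centre; its axes mean nothing.
- bowl: cream porcelain sorting bowl, 94 mm across, 42 mm high; bystander. Origin under its centre.
- tin: squat pewter coin tin, 75 mm across, 40 mm high; bystander. Origin under its centre.
- tube: aluminium coin tube, upright, 36 mm across, 56 mm high; bystander. Origin under its centre.
- loupe: horn-handled loupe lying flat, 92 mm long, 40 mm wide, 10 mm high; bystander. Origin under its middle.
Things that resemble listed ones, but are neither listed nor needed, are in the scene too. Several things have the shape of the ball; the one meant has the colours described above.

How it is judged:
By the outcome, as a careful person would: the job done as asked, in the order asked, and still so for the second after the job is handed in, while the arm keeps its last pose, push and grip.
It also fails if it takes over 61 s, if anything falls off the work surface, if the arm or the gripper's body presses on something with over 40 N, if the wrist force passes 120 N, or if a joint passes its speed limit or range.

## Working session

There is one attempt and no reset: what is moved stays moved. The work goes in short steps, Python scripts to look and compute and a tool call to move; the robot and the scene stay as the last step left them, time stands still between calls to the robot, and variables do not carry over. Pictures are saved under pics/ and viewed, and the job is handed in when it is done.

Besides the shell and the picture viewer there is one more tool, called after "Emit:" as name(argument=value, ...) on one line, values as JSON. send_rows: Moves the arm, as the interface text tells. Its arguments: {"type":"object","properties":{"increments":{"type":"array","items":{"type":"array","items":{"type":"number"}}},"squeeze":{"type":"number"}},"required":["increments"]}

```bash
ls; mkdir -p pics; python3 - <<'E'
from rig import manip
import cv2,numpy as np
print(manip.get_state())
for n in ["scene","top"]:
    im=manip.get_image(n); cv2.imwrite(f"pics/{n}0.png",im[:,:,::-1]); c=manip.calibration(n); print(n,c)
E
```

```text
pics
{'clock': 0.0, 'qpos': array([-1.38601038e+00,  2.76588057e-01,  1.50613774e+00, -1.76253464e-06,
        1.36069751e+00, -1.21015147e-01]), 'qd': array([-4.82365963e-04,  3.19781106e-04, -1.54248771e-03, -4.60806476e-04,
        4.53807065e-05,  7.41313716e-04]), 'effort': array([-3.16898866e-05, -4.16776872e+01, -2.45804805e+01, -1.02830209e-04,
        1.08914904e-02, -6.22698224e-06]), 'position': array([ 0.17299558, -0.54780225,  0.23044183]), 'ee_rot': array([-6.25644613e-04,  8.06553302e-01, -5.91160666e-01, -6.68130408e-04]), 'contact_force': array([-0.05014942, -0.37595642, -0.57185109]), 'moment': array([-0.00971132, -0.00597205, -0.0088644 ]), 'width': 0.08523825821358523}
scene {'fx': 482.6780565726945, 'fy': 482.6780565726945, 'cx': 257.5381827930902, 'cy': 184.72478639065457, 'camera_from_world': array([[ 0.53964444,  0.84170054,  0.01800241, -0.26913688],
       [-0.70179812,  0.43793065,  0.56186844,  0.36062102],
       [ 0.46504116, -0.31584324,  0.82703069, -1.26904633],
       [ 0.        ,  0.        ,  0.        ,  1.        ]])}
top {'fx': 495.23489182818645, 'fy': 495.23489182818645, 'cx': 254.8395770605552, 'cy': 196.0394640805472, 'camera_from_world': array([[-0.00117481, -0.99954447, -0.03015752, -0.00892144],
       [ 0.99524063, -0.00410726,  0.09736126, -0.57262655],
       [-0.09744077, -0.02989961,  0.99479209, -1.00374186],
       [ 0.        ,  0.        ,  0.        ,  1.        ]])}
```

View pics/scene0.png

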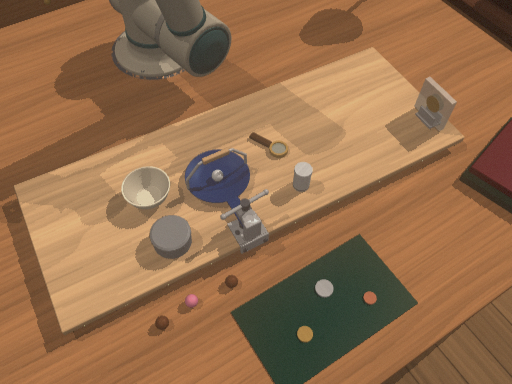

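View pics/top0.png

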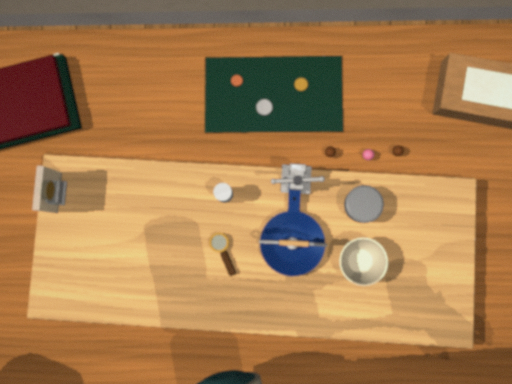

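```bash
python3 - <<'E'
import cv2
a=cv2.imread("pics/top0.png")[150:300,200:400]; cv2.imwrite("pics/top0c.png",cv2.resize(a,None,fx=4,fy=4,interpolation=cv2.INTER_CUBIC))
a=cv2.imread("pics/scene0.png")[135:260,110:310]; cv2.imwrite("pics/scene0c.png",cv2.resize(a,None,fx=4,fy=4,interpolation=cv2.INTER_CUBIC))
E
```

```text
(no output)
```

View pics/top0c.png

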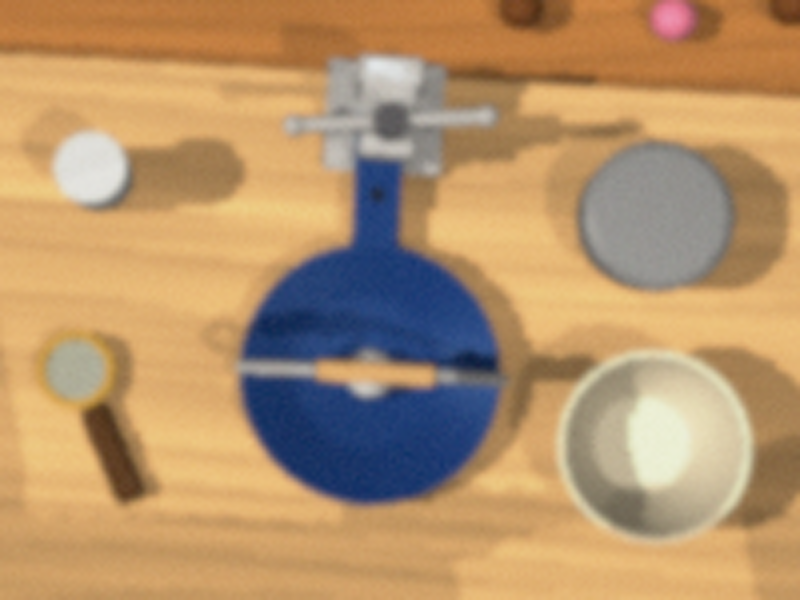

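View pics/scene0c.png

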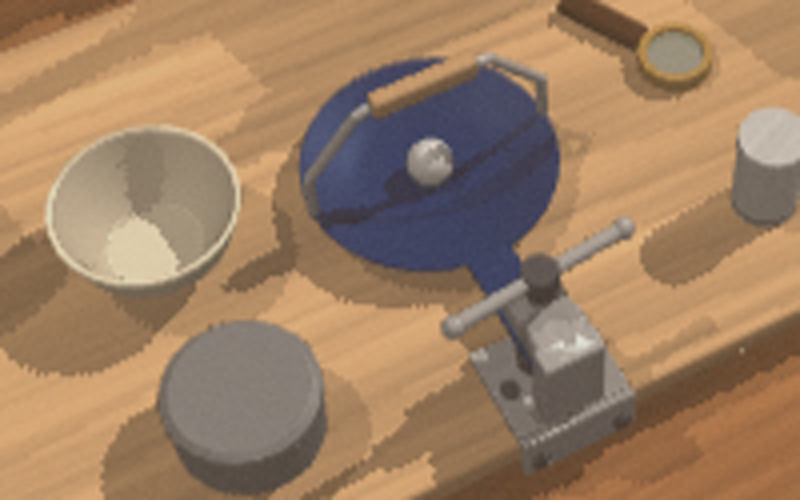

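```bash
cat > h.py <<'E'
import numpy as np,cv2
def P(c):
    K=np.array([[c['fx'],0,c['cx']],[0,c['fy'],c['cy']],[0,0,1]]); D=np.diag([1,-1,-1])
    return K@D@np.asarray(c['camera_from_world'])[:3]
def tri(c1,p1,c2,p2):
    X=cv2.triangulatePoints(P(c1),P(c2),np.array(p1,float).reshape(2,1),np.array(p2,float).reshape(2,1))[:,0];return X[:3]/X[3]
def plane(c,p,z):
    M=P(c); A=np.c_[M[:,0],M[:,1],-np.array([p[0],p[1],1.])]
    return np.linalg.solve(A,-(M[:,2]*z+M[:,3]))[:2]
def proj(c,X):
    q=P(c)@np.r_[X,1]; return q[:2]/q[2]
E
python3 - <<'E'
from rig import manip
from h import *
t=manip.calibration("top");s=manip.calibration("scene")
T=lambda x,y:(200+(x+.5)/4-.5,150+(y+.5)/4-.5)
S=lambda x,y:(110+(x+.5)/4-.5,135+(y+.5)/4-.5)
np.set_printoptions(precision=4,suppress=True)
for n,a,b in [("ballR",(487,116),(453,327)),("ballL",(293,125),(625,228)),("hub",(391,120),(543,262)),("gripL",(317,371),(478,67)),("gripR",(436,377),(372,104)),("sball",(368,373),(430,161)),("hole",(377,194),(508,283))]:
    X=tri(t,T(*a),s,S(*b)); print(n,X,proj(t,X)-T(*a),proj(s,X)-S(*b))
for n,p,z in [("ballR",(487,116),.117),("ballL",(293,125),.117),("gripL",(317,371),.124),("gripR",(436,377),.124),("sball",(368,373),.057),("dishtop",(375,247),.058),("dishL",(241,372),.058),("dishR",(499,375),.058),("dishbot",(370,502),.058),("ear",(377,230),.058),("bowl",(655,445),.082),("tin",(657,215),.08),("tube",(91,169),.096),("loupe",(77,369),.05),("edge0",(0,52),.04),("edge1",(800,95),.04)]:
    print(n,plane(t,T(*p),z))
for n,p,z in [("ballR",(453,327),.117),("ballL",(625,228),.117),("gripL",(478,67),.124),("gripR",(372,104),.124),("sball",(430,161),.057)]:
    print("S",n,plane(s,S(*p),z))
for n,p in [("topL",(47,155)),("topR",(476,179)),("botL",(28,318)),("botR",(473,346))]: print(n,plane(t,p,.04))
E
```

```text
ballR [ 0.5974 -0.1394  0.1134] [-0.3339 -0.1823] [-0.433   0.0118]
ballL [ 0.5938 -0.0466  0.1136] [-0.4985 -0.297 ] [-0.6367  0.0322]
hub [ 0.5949 -0.0922  0.1241] [-0.8001 -0.4606] [-1.0297  0.0378]
gripL [ 0.4771 -0.0566  0.1131] [-0.9477 -0.5316] [-1.1166  0.03  ]
gripR [ 0.474  -0.1124  0.1191] [-0.7978 -0.4228] [-0.9429  0.0121]
sball [ 0.4756 -0.0844  0.0535] [-0.3032 -0.1639] [-0.3607  0.0089]
hole [ 0.5643 -0.0903  0.063 ] [0.2568 0.1425] [ 0.3235 -0.0128]
ballR [ 0.5966 -0.1397]
ballL [ 0.5928 -0.0475]
gripL [ 0.476  -0.0581]
gripR [ 0.4732 -0.1135]
sball [ 0.4753 -0.0848]
dishtop [ 0.5383 -0.0888]
dishL [ 0.4759 -0.0213]
dishR [ 0.4742 -0.15  ]
dishbot [ 0.4115 -0.0852]
ear [ 0.5469 -0.0899]
bowl [ 0.4403 -0.2221]
tin [ 0.5522 -0.2259]
tube [0.5743 0.0508]
loupe [0.4775 0.0618]
edge0 [0.6417 0.104 ]
edge1 [ 0.6168 -0.3077]
S ballR [ 0.5997 -0.1397]
S ballL [ 0.5962 -0.0469]
S gripL [ 0.4857 -0.0588]
S gripR [ 0.4784 -0.1124]
S sball [ 0.4783 -0.0849]
topL [0.6599 0.4262]
topR [ 0.6044 -0.4617]
botL [0.3236 0.4519]
botR [ 0.2723 -0.4412]
```

Emit:
send_rows(increments=[[0.5,-0.015,-0.025,0,0],[0.5,-0.026,-0.045,0,-0.1],[0.5,-0.026,-0.045,0,0.1],[0.5,-0.026,-0.045,0,0],[0.5,-0.026,-0.045,0,0],[0.5,-0.026,-0.045,0,0],[0.5,-0.026,-0.045,0,0],[0.5,-0.026,-0.045,0,0]])

```text
clock: 1.1
position: [0.4348, -0.2533, 0.231]
ee_rot: [0.0, 0.807, -0.591, -0.0]
contact_force: [0.2, -0.3, -0.3]
width: 0.0428
```

Emit:
send_rows(increments=[[0.5,-0.026,-0.045,0,0],[0.5,-0.026,-0.045,0,0],[0.5,-0.026,-0.045,0,0],[0.5,-0.026,-0.045,0,0],[0.5,-0.014,-0.025,0,0],[0.5,-0.004,-0.01,0,0],[0.5,0,0,0,0]])

```text
clock: 1.98
position: [0.6021, -0.0739, 0.2308]
ee_rot: [0.001, 0.807, -0.591, -0.0]
contact_force: [0.1, -0.7, -0.4]
width: 0.0424
```

Emit:
send_rows(increments=[[0.5,0.0164,0.0121,0,0.075],[0.5,0,0,0,0.18],[0.5,0,0,0,0.18],[0.5,0,0,0,0.18],[0.5,0,0,0,0.18],[0.5,0,0,0,0.18],[0.5,0,0,0,0.18],[0.5,0,0,0,0.18]])

```text
clock: 2.98
position: [0.5944, -0.0947, 0.2314]
ee_rot: [-0.0, -0.264, 0.965, -0.0]
contact_force: [0.1, 0.4, -0.6]
width: 0.0429
```

Emit:
send_rows(increments=[[0.5,0,0,0,0.15],[0.5,0,0,0,0.05],[0.5,0,0,0,0]])

```text
clock: 3.35
position: [0.5946, -0.0944, 0.2314]
ee_rot: [-0.0, -0.169, 0.986, -0.0]
contact_force: [-0.1, -0.2, -0.3]
width: 0.043
```

```bash
python3 - <<'E'
from rig import manip
import cv2
from h import *
s=manip.get_state();c=manip.calibration("wrist"); im=manip.get_image("wrist")
np.savez("w1.npz",**{k:np.array(v) for k,v in c.items()})
print(s['qpos'],s['position'],s['ee_rot'])
print(c)
print(proj(c,[.5955,-.0932,.123]))
cv2.imwrite("pics/w1.png",im[:,:,::-1])
E
```

```text
[-2.72519022e-01  3.16939273e-01  1.44472476e+00 -6.93515775e-04
  1.38031560e+00  2.52881932e+00] [ 0.59464565 -0.09438525  0.23144673] [-3.20674691e-04 -1.69372425e-01  9.85552042e-01 -2.24782431e-04]
{'fx': 303.5048838324789, 'fy': 303.5048838324789, 'cx': 262.2215226739509, 'cy': 192.78469534855202, 'camera_from_world': array([[-9.42837466e-01, -3.33251454e-01,  9.90573566e-04,
         5.28268056e-01],
       [ 3.16740371e-01, -8.97040331e-01, -3.08211261e-01,
        -2.32248247e-01],
       [ 1.03600435e-01, -2.90279370e-01,  9.51317422e-01,
        -4.68975389e-01],
       [ 0.00000000e+00,  0.00000000e+00,  0.00000000e+00,
         1.00000000e+00]])}
[259.90295951 190.40382207]
```

View pics/w1.png

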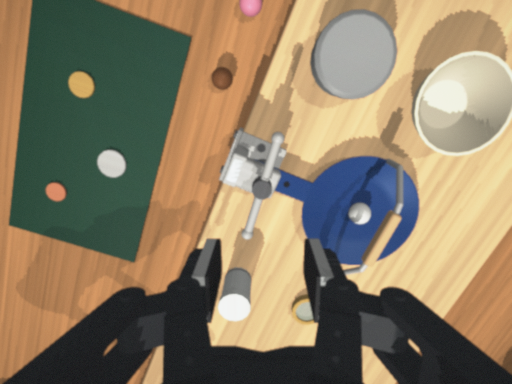

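```bash
python3 - <<'E'
import cv2
from h import *
c=dict(np.load("w1.npz"))
a=cv2.imread("pics/w1.png")[110:250,210:330]; cv2.imwrite("pics/w1c.png",cv2.resize(a,None,fx=5,fy=4.2,interpolation=cv2.INTER_CUBIC))
for p,z in [((277,139),.117),((248,234),.117),((262,187),.123)]: print(plane(c,p,z))
E
```

```text
[ 0.59635761 -0.13901527]
[ 0.59127015 -0.04754696]
[ 0.5948122  -0.09671349]
```

View pics/w1c.png

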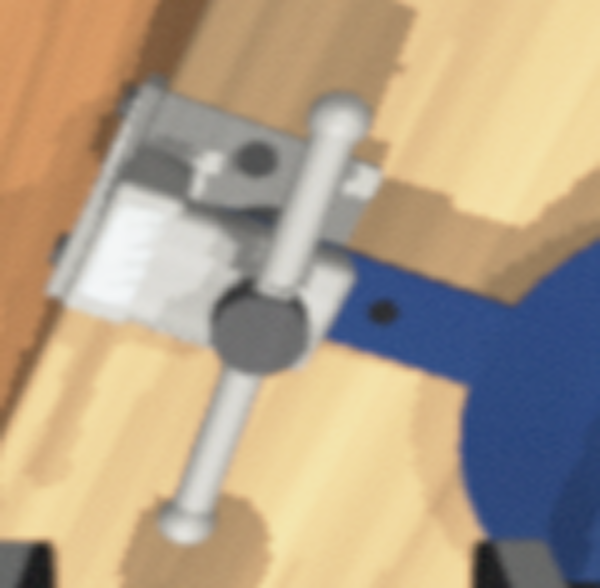

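Emit:
send_rows(increments=[[0.5,0,0,0.02,0.05],[0.5,0,0,0.035,0.05],[0.5,0,0,0.035,0],[0.5,0,0,0.025,0],[0.5,0,0,0.015,0],[0.5,0,0,0,0]])

```text
clock: 4.15
position: [0.595, -0.0932, 0.1005]
ee_rot: [-0.001, -0.12, 0.993, 0.0]
contact_force: [0.0, 0.3, 0.3]
width: 0.043
```

Emit:
send_rows(increments=[[0.15,0,0,0,0],[0.15,0,0,0,0],[0,0,0,0,0],[0,0,0,0,0]], squeeze=30)

```text
clock: 4.65
position: [0.5956, -0.0936, 0.1027]
ee_rot: [0.0, -0.121, 0.993, -0.001]
contact_force: [-2.9, -1.0, 6.0]
width: 0.0164
```

```bash
python3 - <<'E'
from rig import manip
import cv2
s=manip.get_state();print(s['position'],s['contact_force'],s['moment'],s['width'])
a=manip.get_image("scene")[150:260,170:310]; cv2.imwrite("pics/s2.png",cv2.resize(a[:,:,::-1],None,fx=5,fy=5,interpolation=cv2.INTER_CUBIC))
E
```

```text
[ 0.59562856 -0.09356489  0.10266146] [-2.90074149 -0.98775837  5.98273262] [-0.23925883  0.55032308  0.0077736 ] 0.016423779240466133
```

View pics/s2.png

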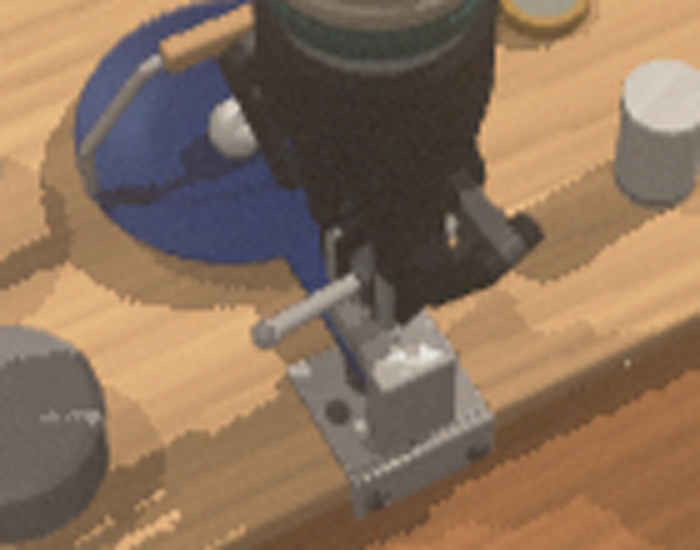

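Emit:
send_rows(increments=[[0,0,0,-0.001,-0.05],[0,0,0,-0.001,-0.1],[0,0,0,-0.0001,-0.15],[0,0,0,-0.0001,-0.15],[0,0,0,-0.0001,-0.15],[0,0,0,-0.0002,-0.15],[0,0,0,-0.0001,-0.15],[0,0,0,-0.0001,-0.15]])

```text
clock: 5.7
position: [0.595, -0.0938, 0.1037]
ee_rot: [-0.001, -0.604, 0.797, -0.0]
contact_force: [-1.8, -3.0, -1.2]
width: 0.0167
```

```bash
python3 - <<'E'
from rig import manip
import cv2
s=manip.get_state();print(s['qpos'],s['moment'])
a=manip.get_image("scene")[150:260,170:310]; cv2.imwrite("pics/s3.png",cv2.resize(a[:,:,::-1],None,fx=5,fy=5,interpolation=cv2.INTER_CUBIC))
E
```

```text
[-0.27081912  0.41102247  1.63349786 -0.00201044  1.09814258  1.57500135] [-0.48023221  0.3646351  -0.11290427]
```

View pics/s3.png

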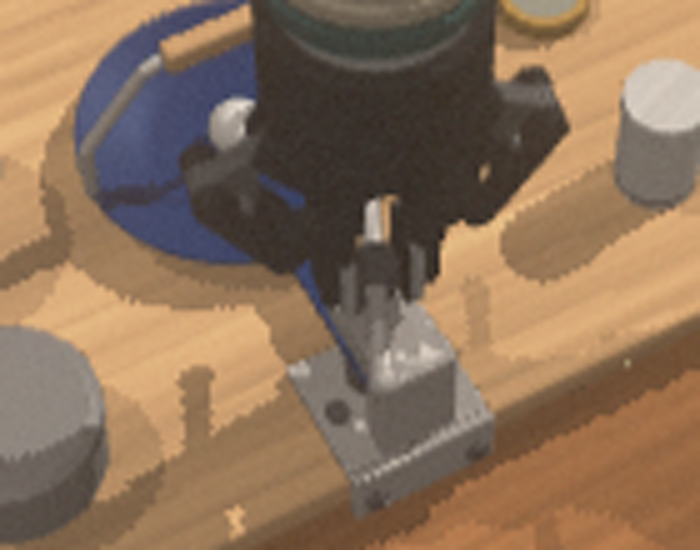

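The bar (near (375,300) in the crop) turns with the jaws and the dish has not moved. I'm continuing with the same grip.

Emit:
send_rows(increments=[[0,0,0,-0.0001,-0.15],[0,0,0,-0.0001,-0.16],[0,0,0,-0.0001,-0.16],[0,0,0,-0.0001,-0.16],[0,0,0,-0.0002,-0.16],[0,0,0,-0.0001,-0.16],[0,0,0,-0.0001,-0.16],[0,0,0,-0.0001,-0.16]])

```text
clock: 6.75
position: [0.5951, -0.0945, 0.1047]
ee_rot: [0.001, 0.959, -0.284, -0.0]
contact_force: [-2.9, -3.8, -0.9]
width: 0.0168
```

Emit:
send_rows(increments=[[0,0,0,-0.0001,-0.16],[0,0,0,-0.0001,-0.16],[0,0,0,-0.0001,-0.16],[0,0,0,-0.0001,-0.16],[0,0,0,-0.0001,-0.16],[0,0,0,-0.0001,-0.13],[0,0,0,-0.0001,-0.05],[0,0,0,0,0]])

```text
clock: 7.75
position: [0.5957, -0.0946, 0.1055]
ee_rot: [0.001, 0.98, 0.198, -0.0]
contact_force: [-0.3, -5.1, -1.9]
width: 0.0168
```

Emit:
send_rows(increments=[[0.5,0,0,0,0],[0.5,0,0,0,0],[0.5,0,0,0,0],[0.5,0,0,-0.025,0],[0.5,0,0,-0.045,0],[0.5,0,0,-0.045,0],[0.5,0,0,-0.01,0.08],[0.5,0,0,0,0.18]])

```text
clock: 8.75
position: [0.5966, -0.0929, 0.2326]
ee_rot: [0.0, 0.998, 0.067, 0.002]
contact_force: [0.1, -0.4, -1.2]
width: 0.0427
```

Emit:
send_rows(increments=[[0.5,0,0,0,0.18],[0.5,0,0,0,0.18],[0.5,0,0,0,0.18],[0.5,0,0,0,0.18],[0.5,0,0,0,0.18],[0.5,0,0,0,0.18],[0.5,0,0,0,0.18],[0.5,0,0,0,0.18]])

```text
clock: 9.75
position: [0.5958, -0.0927, 0.2307]
ee_rot: [-0.0, 0.794, -0.608, 0.0]
contact_force: [0.2, -0.6, 0.1]
width: 0.0426
```

Emit:
send_rows(increments=[[0.5,0,0,0,0.18],[0.5,0,0,0,0.18],[0.5,0,0,0,0.18],[0.5,0,0,0,0.18],[0.5,0,0,0,0.18],[0.5,0,0,0,0.18],[0.5,0,0,0,0.18],[0.5,0,0,0,0.18]])

```text
clock: 10.75
position: [0.5958, -0.0927, 0.2307]
ee_rot: [0.0, -0.196, 0.981, 0.0]
contact_force: [-0.7, 0.8, 0.7]
width: 0.0422
```

Emit:
send_rows(increments=[[0.5,0,0,0,0.1],[0.5,0,0,0,0.05],[0.5,0,0,0,0]])

```text
clock: 11.12
position: [0.5958, -0.0928, 0.2307]
ee_rot: [0.0, -0.126, 0.992, 0.0]
contact_force: [0.7, -0.2, 0.5]
width: 0.0429
```

```bash
python3 - <<'E'
from rig import manip
import cv2
from h import *
s=manip.get_state();c=manip.calibration("wrist"); im=manip.get_image("wrist")
np.savez("w2.npz",**{k:np.array(v) for k,v in c.items()})
print(s['qpos'],s['position'],s['ee_rot'])
cv2.imwrite("pics/w2.png",im[:,:,::-1])
a=im[100:250,190:350,::-1]; cv2.imwrite("pics/w2c.png",cv2.resize(a,None,fx=4,fy=4,interpolation=cv2.INTER_CUBIC))
E
```

```text
[-2.69987606e-01  3.18266356e-01  1.44463195e+00  2.62600948e-04
  1.37837572e+00  2.61938169e+00] [ 0.59582103 -0.09278432  0.23068961] [ 1.96704259e-04 -1.25752767e-01  9.92061591e-01  5.74353152e-05]
```

View pics/w2c.png

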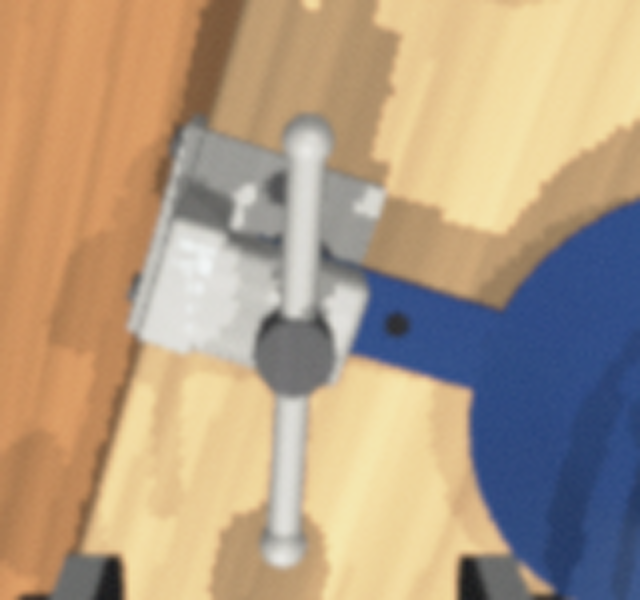

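```bash
python3 - <<'E'
from h import *
c=dict(np.load("w2.npz"))
q=[plane(c,(190+x/4,100+y/4),.1195) for x,y in [(307,137),(284,548),(294,350)]]
d=q[1]-q[0]; print(q,np.arctan2(-d[0],d[1]))
E
```

```text
[array([ 0.60313262, -0.13945005]), array([ 0.58451444, -0.04740077]), array([ 0.59422008, -0.09419697])] 0.19957073409326784
```

Emit:
send_rows(increments=[[0.5,0,0,0.02,0],[0.5,0,0,0.035,0],[0.5,0,0,0.035,0],[0.5,0,0,0.025,0],[0.5,0,0,0.011,0],[0.5,0,0,0,0]])

```text
clock: 11.92
position: [0.5956, -0.093, 0.1043]
ee_rot: [-0.0, -0.126, 0.992, 0.0]
contact_force: [0.4, 0.8, -0.3]
width: 0.0428
```

Emit:
send_rows(increments=[[0.15,0,0,0,0],[0.15,0,0,0,0],[0,0,0,0,0],[0,0,0,0,0]])

```text
clock: 12.42
position: [0.5956, -0.0936, 0.106]
ee_rot: [0.0, -0.126, 0.992, -0.001]
contact_force: [-2.8, -0.2, 5.3]
width: 0.0169
```

Emit:
send_rows(increments=[[0,0,0,-0.001,-0.05],[0,0,0,-0.001,-0.1],[0,0,0,-0.0001,-0.16],[0,0,0,-0.0001,-0.16],[0,0,0,-0.0001,-0.16],[0,0,0,-0.0002,-0.16],[0,0,0,-0.0001,-0.16],[0,0,0,-0.0001,-0.16]])

```text
clock: 13.42
position: [0.5949, -0.0939, 0.1071]
ee_rot: [-0.001, -0.631, 0.775, -0.0]
contact_force: [-2.6, -3.5, -0.4]
width: 0.0165
```

Emit:
send_rows(increments=[[0,0,0,-0.0001,-0.16],[0,0,0,-0.0001,-0.16],[0,0,0,-0.0001,-0.16],[0,0,0,-0.0001,-0.16],[0,0,0,-0.0002,-0.16],[0,0,0,-0.0001,-0.16],[0,0,0,-0.0001,-0.16],[0,0,0,-0.0001,-0.16]])

```text
clock: 14.42
position: [0.5951, -0.0946, 0.1081]
ee_rot: [0.001, 0.97, -0.245, -0.0]
contact_force: [-1.6, -4.2, -1.6]
width: 0.0166
```

Emit:
send_rows(increments=[[0,0,0,-0.0001,-0.16],[0,0,0,-0.0001,-0.16],[0,0,0,-0.0001,-0.15],[0,0,0,-0.0001,-0.1],[0,0,0,-0.0001,-0.08],[0,0,0,0,-0.04],[0,0,0,0,0]])

```text
clock: 15.3
position: [0.5956, -0.0947, 0.1087]
ee_rot: [0.001, 0.995, 0.095, -0.0]
contact_force: [-2.0, -5.9, -2.0]
width: 0.0164
```

```bash
python3 - <<'E'
from rig import manip
s=manip.get_state();print(s['clock'],s['qpos'],s['moment'],2*__import__('math').atan2(s['ee_rot'][2],s['ee_rot'][1]))
E
```

```text
15.3 [-0.2712389   0.40662236  1.62675388 -0.00318081  1.10756328 -0.45975727] [-8.46887847e-01  2.74698340e-01 -3.43059267e-04] 0.1899387574297097
```

Emit:
send_rows(increments=[[0.5,0,0,0,0],[0.5,0,0,0,0],[0.5,0,0,0,0],[0.5,0,0,-0.025,0],[0.5,0,0,-0.045,0],[0.5,0,0,-0.035,0.1],[0.5,0,0,-0.01,0.15],[0.5,0,0,0,0]])

```text
clock: 16.3
position: [0.5963, -0.0929, 0.2249]
ee_rot: [0.0, 1.0, -0.029, 0.001]
contact_force: [-0.4, -0.2, -1.5]
width: 0.0429
```

```bash
python3 - <<'E'
from rig import manip
import cv2
from h import *
s=manip.get_state();c=manip.calibration("wrist"); im=manip.get_image("wrist")
np.savez("w3.npz",**{k:np.array(v) for k,v in c.items()})
print(s['qpos'],s['position'],s['ee_rot'])
cv2.imwrite("pics/w3.png",im[:,:,::-1])
E
```

```text
[-2.69925739e-01  3.20843634e-01  1.45520524e+00  2.62619541e-04
  1.36283361e+00 -2.11934646e-01] [ 0.59634793 -0.09289195  0.22490914] [ 1.98526100e-04  9.99577951e-01 -2.90183827e-02  1.34660914e-03]
```

View pics/w3.png

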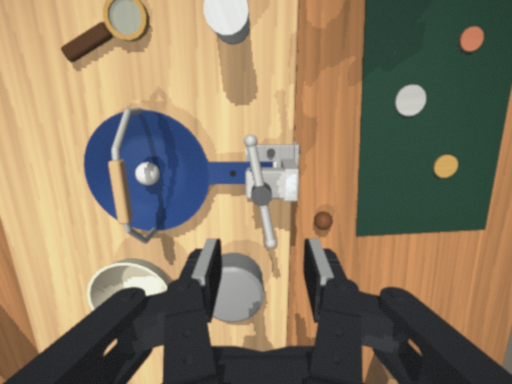

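```bash
python3 - <<'E'
from h import *
c=dict(np.load("w3.npz"))
q=[plane(c,p,.122) for p in [(271,243),(251,142)]]
d=q[1]-q[0]; print(q,np.arctan2(-d[0],d[1]))
q=[plane(c,p,.124) for p in [(123.5,223),(117,161)]]
d=q[1]-q[0]; print(q,(q[0]+q[1])/2,np.arctan2(-d[0],d[1]))
print(plane(c,(147,173.5),.057))
a=cv2.imread("pics/w3.png")[90:260,70:310]; cv2.imwrite("pics/w3c.png",cv2.resize(a,None,fx=3.3,fy=3.3,interpolation=cv2.INTER_CUBIC))
E
```

```text
[array([ 0.60063595, -0.14085152]), array([ 0.58904557, -0.04948178])] 0.12617755981814602
[array([ 0.47340602, -0.11277612]), array([ 0.47908078, -0.05813179])] [ 0.4762434  -0.08545395] -0.10347813615279552
[ 0.47463774 -0.08556683]
```

View pics/w3c.png

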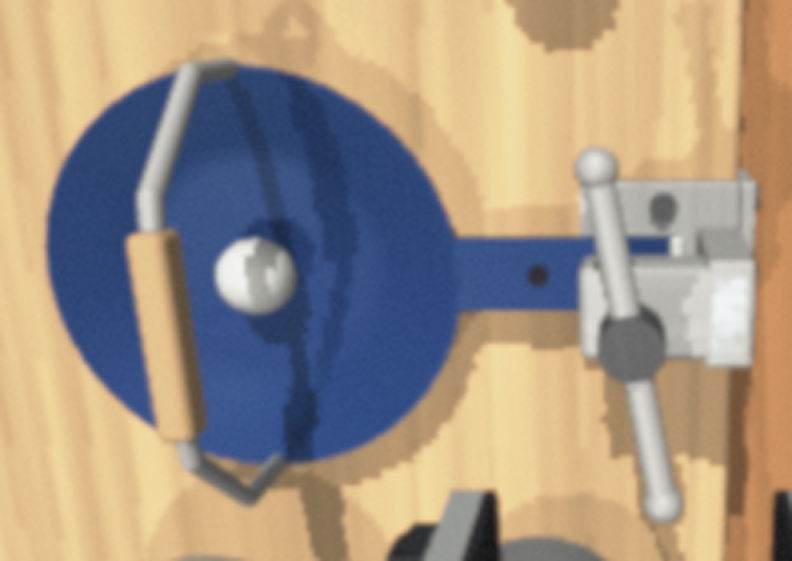

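Emit:
send_rows(increments=[[0.5,-0.02,0,0,0.005],[0.5,-0.04,-0.0005,0,0],[0.5,-0.04,0,0.01,0],[0.5,-0.0208,0,0.03,0],[0.5,0,0,0.035,0],[0.5,0,0,0.025,0],[0.5,0,0,0.01,0],[0.5,0,0,0,0]])

```text
clock: 17.35
position: [0.4748, -0.0846, 0.1129]
ee_rot: [-0.0, 0.999, -0.032, -0.001]
contact_force: [0.4, 0.2, 0.2]
width: 0.0428
```

```bash
python3 - <<'E'
from rig import manip
import cv2
from h import *
s=manip.get_state();c=manip.calibration("wrist"); im=manip.get_image("wrist")
np.savez("w4.npz",**{k:np.array(v) for k,v in c.items()})
print(s['clock'],s['position'],s['ee_rot'],s['contact_force'])
cv2.imwrite("pics/w4.png",im[:,:,::-1])
a=manip.get_image("scene")[100:260,150:310]; cv2.imwrite("pics/s4.png",cv2.resize(a[:,:,::-1],None,fx=3.6,fy=3.6,interpolation=cv2.INTER_CUBIC))
E
```

```text
17.35 [ 0.47476004 -0.08459547  0.1129382 ] [-2.82520032e-04  9.99485818e-01 -3.20488268e-02 -9.44993949e-04] [0.41023862 0.22853696 0.23281513]
```

View pics/w4.png

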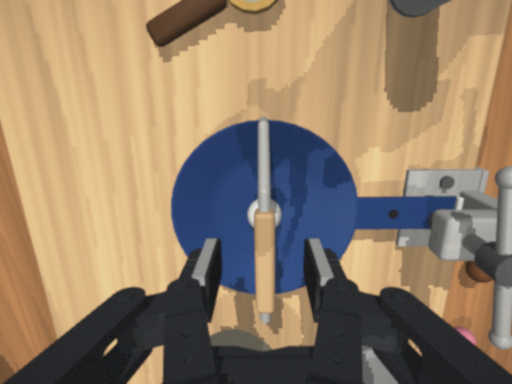

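View pics/s4.png

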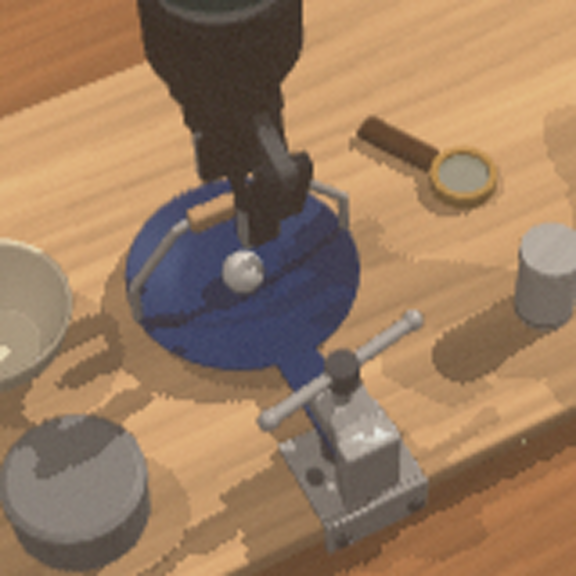

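Emit:
send_rows(increments=[[0.5,0.0005,0,0.008,0],[0.4,0,0,0.002,0],[0.3,0,0,0,0],[0.2,0,0,0,0],[0.15,0,0,0,0],[0.1,0,0,0,0],[0,0,0,0,0],[0,0,0,0,0]], squeeze=40)

```text
clock: 18.45
position: [0.4759, -0.0849, 0.1039]
ee_rot: [0.0, 0.999, -0.033, 0.0]
contact_force: [0.2, -0.1, 3.2]
width: 0.0093
```

Emit:
send_rows(increments=[[0,0,0,0,0],[0,0,0,0,0]])

```text
clock: 18.7
position: [0.4759, -0.0849, 0.1039]
ee_rot: [0.0, 0.999, -0.032, 0.0]
contact_force: [-1.0, -0.1, 3.0]
width: 0.009
```

```bash
python3 - <<'E'
from rig import manip
s=manip.get_state()
print(s['clock'],s['position'],s['ee_rot'],s['contact_force'],s['moment'],s['width'])
E
```

```text
18.7 [ 0.47586998 -0.08489054  0.1039115 ] [ 1.09078566e-04  9.99472395e-01 -3.24787696e-02  2.20108797e-04] [-1.04123172 -0.07337771  2.97216816] [0.03303754 0.03661817 0.02841272] 0.009043906844310818
```

Emit:
send_rows(increments=[[0,0,0,-0.0005,0],[0,0,0,-0.0005,0],[0,0,0,-0.0005,0],[0,0,0,-0.0005,0],[0,0,0,-0.0003,0],[0,0,0,0,0]])

```text
clock: 19.45
position: [0.4757, -0.0848, 0.1059]
ee_rot: [0.0, 0.999, -0.032, -0.0]
contact_force: [0.2, -0.2, -3.5]
width: 0.0092
```

Emit:
send_rows(increments=[[0,0,0,0.0007,0],[0,-0.001,0,0,0],[0,-0.002,0,0,0],[0,-0.003,0,0,0],[0,-0.003,0,0,0],[0,-0.003,0,0,0],[0,-0.002,0,0,0],[0,-0.001,0,0,0]])

```text
clock: 20.45
position: [0.4606, -0.0839, 0.1053]
ee_rot: [0.0, 0.999, -0.033, 0.0]
contact_force: [-0.2, 0.1, -4.4]
width: 0.009
```

```bash
python3 - <<'E'
from rig import manip
import cv2
s=manip.get_state()
print(s['clock'],s['position'],s['ee_rot'],s['contact_force'],s['moment'],s['width'])
im=manip.get_image("wrist")
cv2.imwrite("pics/w5.png",im[:,:,::-1])
a=manip.get_image("scene")[100:260,150:310]; cv2.imwrite("pics/s5.png",cv2.resize(a[:,:,::-1],None,fx=3.6,fy=3.6,interpolation=cv2.INTER_CUBIC))
E
```

```text
20.45 [ 0.46057874 -0.08386611  0.10531134] [ 3.74696792e-05  9.99470465e-01 -3.25390050e-02  2.31298143e-05] [-0.24500295  0.08433253 -4.38891425] [ 0.01032236 -0.0100143  -0.01369081] 0.008963030459574086
```

View pics/s5.png

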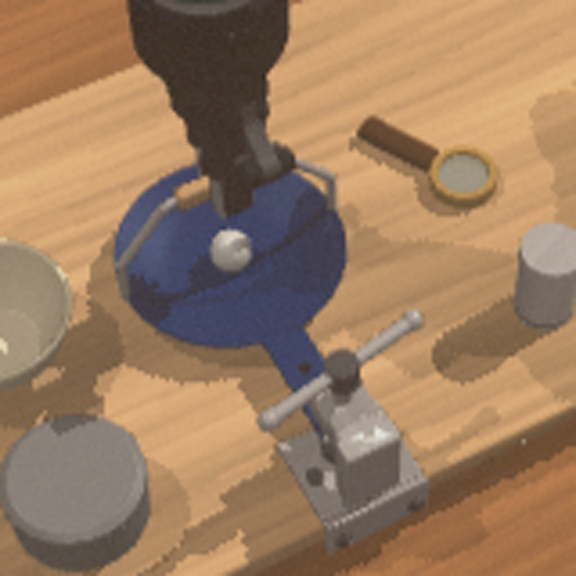

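View pics/w5.png

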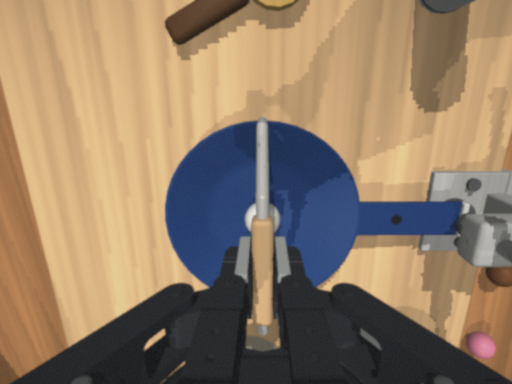

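Emit:
send_rows(increments=[[0,-0.001,0,0,0],[0,-0.003,0,0,0],[0,-0.005,0,0,0],[0,-0.007,0,0,0],[0,-0.008,0,0,0],[0,-0.008,0,0,0],[0,-0.008,0,0,0],[0,-0.008,0,0,0]])

```text
clock: 21.55
position: [0.4122, -0.0807, 0.1053]
ee_rot: [0.0, 0.999, -0.033, 0.0]
contact_force: [-0.3, 0.3, -3.3]
width: 0.0093
```

Emit:
send_rows(increments=[[0,-0.007,0,0,0],[0,-0.005,0,0,0],[0,-0.003,0,0,0],[0,-0.001,0,0,0],[0,0,0,0,0],[0,0,0,-0.002,0],[0,0,0,-0.004,0],[0,0,0,-0.007,0]])

```text
clock: 22.55
position: [0.3968, -0.0796, 0.1185]
ee_rot: [-0.0, 0.999, -0.032, -0.0]
contact_force: [-0.5, -0.3, -3.8]
width: 0.009
```

Emit:
send_rows(increments=[[0,0,0,-0.01,0],[0,0,0,-0.012,0],[0,0,0,-0.014,0],[0,0,0,-0.014,0],[0,0,0,-0.014,0],[0,0,0,-0.014,0],[0,0,0,-0.014,0],[0,0,0,-0.012,0]])

```text
clock: 23.55
position: [0.397, -0.0797, 0.2233]
ee_rot: [0.0, 0.999, -0.033, 0.0]
contact_force: [-0.5, -0.3, -3.9]
width: 0.009
```

Emit:
send_rows(increments=[[0,0,0,-0.009,0],[0,0,0,-0.006,0],[0,0,0,-0.003,0],[0,0,0,-0.001,0],[0,0,0,0,0]])

```text
clock: 24.18
position: [0.3967, -0.0796, 0.241]
ee_rot: [-0.0, 0.999, -0.033, -0.0]
contact_force: [0.2, 0.8, -3.7]
width: 0.0092
```

```bash
python3 - <<'E'
from rig import manip
import cv2
s=manip.get_state()
print(s['clock'],s['qpos'],s['position'],s['ee_rot'],s['contact_force'],s['moment'],s['width'])
a=manip.get_image("scene")[30:270,80:330]; cv2.imwrite("pics/s6.png",cv2.resize(a[:,:,::-1],None,fx=2.4,fy=2.4,interpolation=cv2.INTER_CUBIC))
E
```

```text
24.175 [-3.70409252e-01  8.02165296e-03  1.80836846e+00 -1.15085385e-04
  1.32585771e+00 -3.05366983e-01] [ 0.39666639 -0.07963353  0.24100921] [-5.59293723e-05  9.99471634e-01 -3.25014358e-02 -3.27568823e-04] [ 0.17423227  0.7813711  -3.72066689] [-0.02502364 -0.00202614  0.02509896] 0.009201919136880558
```

View pics/s6.png

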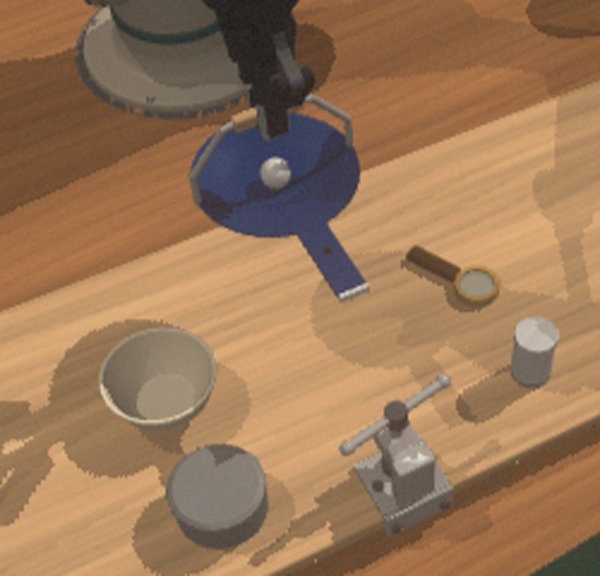

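Emit:
send_rows(increments=[[0,0,0,0,0.02],[0,0,0,0,0.05],[0,0,0,0,0.08],[0,0,0,0,0.1],[0,0,0,0,0.1],[0,0,0,0,0.1],[0,0,0,0,0.1],[0,0,0,0,0.1]])

```text
clock: 25.22
position: [0.3968, -0.0797, 0.2411]
ee_rot: [0.0, 0.936, -0.352, -0.0]
contact_force: [-0.2, -0.2, -3.8]
width: 0.0091
```

Emit:
send_rows(increments=[[0,0,0,0,0.1],[0,0,0,0,0.1],[0,0,0,0,0.1],[0,0,0,0,0.1],[0,0,0,0,0.1],[0,0,0,0,0.1],[0,0,0,0,0.1],[0,0,0,0,0.1]])

```text
clock: 26.22
position: [0.3968, -0.0797, 0.2411]
ee_rot: [0.0, 0.725, -0.689, -0.0]
contact_force: [-0.3, 0.5, -3.5]
width: 0.0091
```

Emit:
send_rows(increments=[[0,0,0,0,0.07],[0,0,0,0,0.04],[0,0,0,0,0.011],[0,0,0,0,0],[0,0,0,0,0],[0,0,0,0,0],[0,0,0,0,0],[0,0,0,0,0]])

```text
clock: 27.22
position: [0.3969, -0.0797, 0.2413]
ee_rot: [-0.0, -0.684, 0.73, -0.0]
contact_force: [0.3, -0.0, -3.6]
width: 0.0092
```

```bash
python3 - <<'E'
from rig import manip
import cv2,math
s=manip.get_state()
print(s['clock'],s['qpos'],s['qd'],s['position'],s['ee_rot'],s['contact_force'],s['moment'],s['width'],2*math.atan2(s['ee_rot'][2],s['ee_rot'][1]))
a=manip.get_image("scene")[0:384,0:512]; cv2.imwrite("pics/s7.png",cv2.resize(a[:,:,::-1],None,fx=1.5,fy=1.5,interpolation=cv2.INTER_CUBIC))
a=manip.get_image("wrist"); cv2.imwrite("pics/w7.png",a[:,:,::-1])
a=manip.get_image("top"); cv2.imwrite("pics/t7.png",a[:,:,::-1])
E
```

```text
27.225 [-3.70416520e-01  7.75649515e-03  1.80790151e+00 -7.62821673e-05
  1.32584405e+00  1.26556151e+00] [ 0.00121172  0.00071708 -0.00031595  0.00101775  0.00075922  0.0023692 ] [ 0.39687829 -0.07970421  0.24129878] [-1.37528859e-05 -6.83696898e-01  7.29766092e-01 -5.68529234e-05] [ 0.32345575 -0.00815672 -3.58023208] [ 0.0275769   0.01109274 -0.00871089] 0.00921595376451782 4.647225772333033
```

View pics/s7.png

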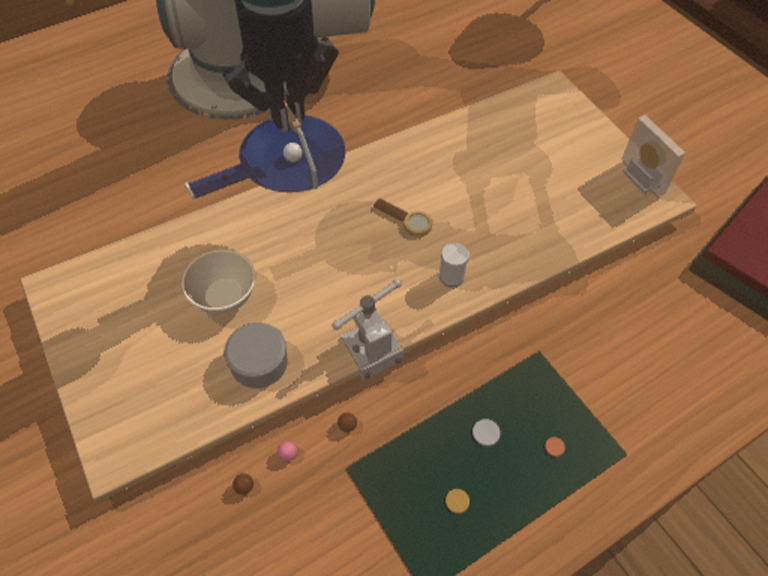

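View pics/w7.png

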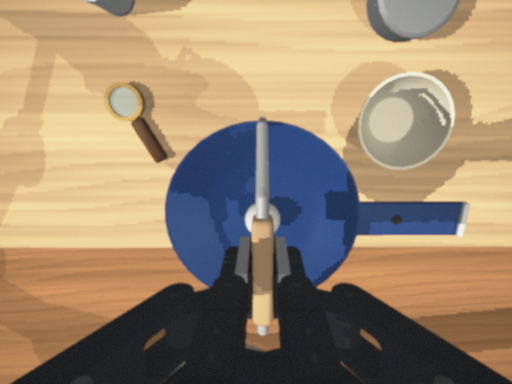

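View pics/t7.png

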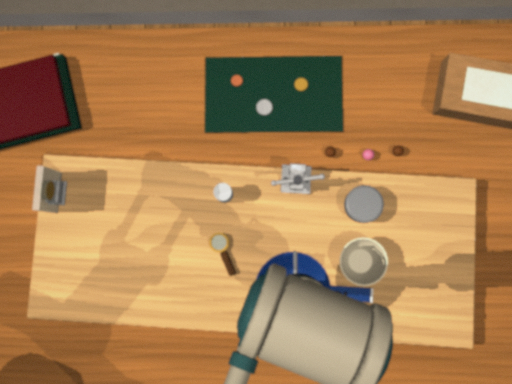

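```bash
python3 -c "
from rig import manip
print(manip.sign_off())"
```

```text
the job is handed in; nothing more can be done
None
```

The job is done and handed in at about 27 s of the 61 s. The dish is held level and still in front of the clamp with its ear pointing right along the shelf. The hand-in reported no verdict.

- **Clamp:** I turned the tommy bar about 6.36 rad anticlockwise (one full turn and about 4° more), using two grips on its hub. The bar angle seen by the wrist camera agreed with the turn commanded. The dish showed no movement while I did this.
- **Dish:** I pinched the bow and raised the dish a millimetre or two so it ran clear of the shelf. I then drew it about 79 mm straight out of the clamp and lifted it to about 13.5 cm above the shelf. Last, I turned it 90° clockwise at its spot in front of the clamp.
- **Last checks:**
  - The tool was vertical within 0.1°, and its direction put the ear within about 0.2° of the shelf's line.
  - The arm was still, and the load on the wrist was a steady 3.6 N, about the weight of dish and ball.
  - The scene and wrist pictures show the silver ball in the middle of the dish, and the top and scene pictures show the bowl, tin, tube and loupe where they were.
- **Disagreements:** The cameras differed by up to about 3 mm at the clamp and up to about 10 mm at the bow's grip, where the scene camera was the one out. I checked the grip again from the wrist camera before closing on it. The hub measured 16.4–16.9 mm between the pads instead of the stated 18 mm, without visible slip.

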